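# Riddle the spacers out of a scoop of heat sinks

## Task

Pick up the slotted scoop by its handle and shake it over the round dish until all four small spacers have dropped into the dish, keeping the three heat sinks in the scoop. Then tip the heat sinks into the rectangular bin and stand the empty scoop upright on the bench, clear of dish and bin. Do not touch the spacers or heat sinks with the gripper, and leave the other things on the bench where they are.

Things in the scene. Friction and masses are not known exactly. Their poses are not given: they have to be found in the camera images.
- scoop: Slotted steel scoop, 122 (x) x 136 (y) x 107 mm tall, 0.2 to 0.33 kg, loose, standing flat on the bench. Origin: centre of its underside, z up. Open mouth at -x, roughly towards the robot (x = -60 mm, no wall or lip); rear wall at +x, side walls at y = +-62.5 mm, all 40 mm tall, 3 thick. At x = 0 two uprights outside the side walls carry a grip bar across the scoop.
- scoop_handle (a point): Centre of the black plastic grip bar, (0, 0, 96) mm in the scoop's frame. The bar runs along scoop y, 128 mm clear between the uprights; 14 mm wide (x), 22 tall (85 to 107 mm above the underside). Pinch it across scoop x, from above.
- scoop_mouth (a point): Middle of the floor's front edge at the open mouth, (-60.5, 0, 2) mm in the scoop's frame. Floor: three flat bars along x, 18 mm wide, 4 thick, at y = -35, 0, 35 mm; between and beside them four 17 mm slots, open below. The load slides on the bars when tilted 16 to 23 degrees or jerked at 3 to 4 m/s2.
- dish: Round shallow steel dish, fixed to the bench: 200 mm across at the foot, 230 mm at the rim, 35 mm tall, wall 3, floor 4 mm thick. Origin: centre of its underside, z up.
- bin: Rectangular grey plastic bin, open at the top, fixed to the bench: 200 (x) x 180 (y) x 50 mm tall, walls and floor 4 mm. Origin: centre of its underside, z up.
- jar: Bystander: small clear jar with a white lid, 56 mm across, 80 tall, loose. Origin: centre of its underside.
- bitcase: Bystander: black case of screwdriver bits, 100 x 170 x 32 mm, loose. Origin: centre of its underside.
- driver: Bystander: screwdriver about 170 mm long, loose, lying on the bench. Origin: at its middle, underside.
- sink0_center (a point): Centre of one of three finned aluminium heat sinks, 44 x 40 x 22 mm, 45 g, loose, lying in the scoop at the start; too large for the slots.
- sink1_center (a point): Centre of one of three finned aluminium heat sinks, 44 x 40 x 22 mm, 45 g, loose, lying in the scoop at the start; too large for the slots.
- sink2_center (a point): Centre of one of three finned aluminium heat sinks, 44 x 40 x 22 mm, 45 g, loose, lying in the scoop at the start; too large for the slots.
- spacer0_center (a point): Centre of one of four small round brass spacers, 12 mm across, 11 mm tall, 10 g, loose; each starts standing on one of the scoop's floor bars and drops through once it slides over a slot.
- spacer1_center (a point): Centre of one of four small round brass spacers, 12 mm across, 11 mm tall, 10 g, loose; each starts standing on one of the scoop's floor bars and drops through once it slides over a slot.
- spacer2_center (a point): Centre of one of four small round brass spacers, 12 mm across, 11 mm tall, 10 g, loose; each starts standing on one of the scoop's floor bars and drops through once it slides over a slot.
- spacer3_center (a point): Centre of one of four small round brass spacers, 12 mm across, 11 mm tall, 10 g, loose; each starts standing on one of the scoop's floor bars and drops through once it slides over a slot.
Not all that is in view belongs to the job. Of the things like the scoop, leave any that is pink; of the rest the larger one is meant.

How it is judged:
On the way, in this order (a step that is already met when the one before it is completed fails the run):
1. all four spacers lie in the round dish while all three heat sinks are still in the scoop (horizontal distance between each of spacer0_center, spacer1_center, spacer2_center, spacer3_center and dish below 0.105 m and height (world z) of each of spacer0_center, spacer1_center, spacer2_center, spacer3_center below 0.035 m and x of sink0_center in the frame of scoop between -0.085 and 0.061 m and y of sink0_center in the frame of scoop between -0.063 and 0.063 m and z of sink0_center in the frame of scoop between 0 and 0.07 m and x of sink1_center in the frame of scoop between -0.085 and 0.061 m and y of sink1_center in the frame of scoop between -0.063 and 0.063 m and z of sink1_center in the frame of scoop between 0 and 0.07 m and x of sink2_center in the frame of scoop between -0.085 and 0.061 m and y of sink2_center in the frame of scoop between -0.063 and 0.063 m and z of sink2_center in the frame of scoop between 0 and 0.07 m), for 0.2 s.
2. all three heat sinks lie in the bin, the spacers in the dish (horizontal distance between each of spacer0_center, spacer1_center, spacer2_center, spacer3_center and dish below 0.105 m and height (world z) of each of spacer0_center, spacer1_center, spacer2_center, spacer3_center below 0.035 m and x of sink0_center in the frame of bin between -0.1 and 0.1 m and y of sink0_center in the frame of bin between -0.09 and 0.09 m and height (world z) of each of sink0_center, sink1_center, sink2_center below 0.06 m and x of sink1_center in the frame of bin between -0.1 and 0.1 m and y of sink1_center in the frame of bin between -0.09 and 0.09 m and x of sink2_center in the frame of bin between -0.1 and 0.1 m and y of sink2_center in the frame of bin between -0.09 and 0.09 m), for 0.2 s.
At the end, for the whole second after the job is handed in: The spacers lie in the dish (centres within 105 mm of its centre, below 35 mm), the heat sinks in the bin (centres inside its outline, below 60 mm); the scoop stands upright on the bench (0.1 rad, underside below 8 mm) at rest, centre over 160 mm from the dish's and 140 mm from the bin's (all of step 2 and angle between scoop's own z axis and vertical below 0.1 rad and height (world z) of scoop below 0.008 m and horizontal distance between scoop and dish above 0.16 m and horizontal distance between scoop and bin above 0.14 m and linear speed of scoop below 0.02 m/s); the robot touches nothing.
It fails at once if the gripper touches a spacer or heat sink (contact force between the fingers and sink0 above 0.5 N or contact force between the fingers and sink1 above 0.5 N or contact force between the fingers and sink2 above 0.5 N or contact force between the fingers and spacer0 above 0.5 N or contact force between the fingers and spacer1 above 0.5 N or contact force between the fingers and spacer2 above 0.5 N or contact force between the fingers and spacer3 above 0.5 N).
It fails at once if a bystander is moved more than 30 mm (distance of any of jar, bitcase, driver from where it was at the start of the episode above 0.03 m).
It also fails if it takes over 72 s, if anything falls off the work surface, if the arm or the gripper's body presses on something with over 40 N, if the wrist force passes 120 N, or if a joint passes its speed limit or range.

## Robot

A 7-joint arm with a two-finger parallel gripper is mounted at the origin on the work surface. World frame = base frame: x ahead of the robot, y to its left, z up, the work surface at z = 0. Lengths are in m, angles in rad, forces in N, time in s.
With the tool pointing down it reaches from about 0.425 to 0.95 m from the base axis. Payload 4.7 kg.
Tool frame: the origin (TCP) lies between the finger pads; the fingertips stand 25 mm ahead of it and the grasp point (between the pads) lies 6 mm ahead of it; x points along the fingers, z is the direction in which the jaws open and shut, and the axes are right-handed (so a half turn about x gives the same grasp; the last joint's range is limited). The gripper opens to 85 mm and grips with 20 to 120 N. Pads are 22 mm wide; open, the fingers measure 114 mm over their backs; the gripper's body (76 mm by 85 mm) begins 54 mm behind the grasp point. The pads swing forward as they close: fully open they stand 13 mm farther back than shut.
Start: joints at [1.229, 0.469, -0.049, 1.532, 0.024, 1.141, -0.082], TCP at [0.208, -0.642, 0.217] pointing down, gripper open.
Joint ranges: [-2.59, 2.59], [-0.33, 1.99], [-1.39, 1.29], [0.1, 2.45], [-1.04, 4.18], [0.21, 1.99], [-2.66, 2.66]. Speed limits (rad/s): [2.57, 2.57, 3.14, 3.14, 3.14, 3.14, 3.14].

## Interface

Orientations are given as a 3x3 rotation matrix whose columns are the frame's x, y, z axes.
In Python, from rig import * gives the robot as it stands. Calls block until the motion is done:
- movep(position, orientation): joint-space move of the TCP to a pose.
- move_l(position, attitude=None, feed=0.15, until_force=None): straight line of the TCP; attitude=None keeps the orientation; feed is the mean speed in m/s. With until_force (N) it stops when the force on the tool has changed by that much, and returns True; else False.
- move_joints(angles): joint-space move.
- command_gripper(opening, newtons=None): finger opening in m; newtons is the grip in N (None keeps the last); returns when the fingers have stopped.
- sleep(seconds).
- inverse_kinematics(position, orientation): joint angles nearest the present ones, or None.
- sense(): the state.
- camera(name): name is "side" or "top"; returns (picture, depth): 400x640x3 uint8, red, green, blue; 400x640 float32, m along the optical axis (not along the pixel's ray), 0 where there is no reading.
- camera_params(name): a dict with "K" (3x3 intrinsics, pixels), "position" and "rotation" of the camera in the world. Camera axes: x right, y down, z forward; pixel columns grow to the right and rows downward; lengths in m; the calibration is good to about 2 mm. A picture is of the moment at which its call begins. camera_params takes no time and is no camera call.
A pose or a line that the arm cannot do raises Unreachable and nothing moves.
- finish_job(): hands the job in, once; it reports no verdict.
The state is a dict: "time_s": time; "joint_pos": joint angles; "qd": joint speeds; "joint_efforts": joint torques, N m; "position": TCP position; "tcp_rot": TCP orientation; "wrist_force": force on the tool from outside, world axes, zero at the start; "ft_torque": the same for the moment, N m; "finger_gap": finger opening in m.
Only numpy, scipy, OpenCV 4.12 (cv2) and the standard library are available. Lean on these libraries where they do the work, as an engineer would, in place of code of your own. Each camera call takes 0.05 s, during which the arm holds its last target.

## Working session

There is one attempt and no reset: what is moved stays moved. The work goes in short steps, each a Python script; the robot and the scene stay as the last script left them, time stands still between calls to the robot, and variables do not carry over. Pictures are saved under pics/ and viewed, and the job is handed in when it is done.

```bash
ls; mkdir -p pics; python3 - <<'E'
from rig import *
import cv2,numpy as np
for n in("top","side"):
    p,d=camera(n); cv2.imwrite(f"pics/a_{n}.png",p[:,:,::-1]); np.savez(f"pics/a_{n}.npz",p=p,d=d)
    c=camera_params(n); print(n,c)
s=sense(); print(s)
E
```

```text
pics
top {'K': array([[367.36375668,   0.        , 322.44839337],
       [  0.        , 367.36375668, 193.59148379],
       [  0.        ,   0.        ,   1.        ]]), 'position': array([ 0.39093297, -0.01183268,  0.98877976]), 'rotation': array([[ 0.01423553, -0.98205262,  0.18806914],
       [-0.9992914 , -0.00741872,  0.03690062],
       [-0.03484312, -0.18846117, -0.98146235]])}
side {'K': array([[367.81697612,   0.        , 322.26844361],
       [  0.        , 367.81697612, 199.6359309 ],
       [  0.        ,   0.        ,   1.        ]]), 'position': array([0.36273429, 0.57443034, 0.79406183]), 'rotation': array([[-0.9359699 , -0.26294674,  0.23413536],
       [-0.35201511,  0.71165968, -0.60796863],
       [-0.00676133, -0.65145952, -0.75865326]])}
{'time_s': 0.1, 'joint_pos': array([ 1.22911095,  0.46938968, -0.04861311,  1.53359494,  0.02410867,
        1.14101552, -0.08230209]), 'qd': array([ 1.31361798e-03, -2.39049192e-03,  6.97778583e-04, -4.61882157e-03,
       -1.61287588e-03, -1.79651024e-03, -2.23615813e-05]), 'joint_efforts': array([ 9.43652558e-04, -5.11510777e+01, -4.70744935e-02, -2.38387960e+01,
        1.07159602e-02,  4.35921043e-03,  1.31782005e-05]), 'position': array([ 0.20754961, -0.64170417,  0.2163383 ]), 'tcp_rot': array([[-6.21555950e-04,  9.51465632e-01,  3.07754391e-01],
       [ 1.71214047e-03,  3.07755012e-01, -9.51464094e-01],
       [-9.99998341e-01, -6.44694230e-05, -1.82032977e-03]]), 'wrist_force': array([-0.50349188, -0.20896476, -0.01361574]), 'ft_torque': array([-0.02732256, -0.02335479,  0.05772709]), 'finger_gap': 0.0857478189025542}
```

View pics/a_top.png

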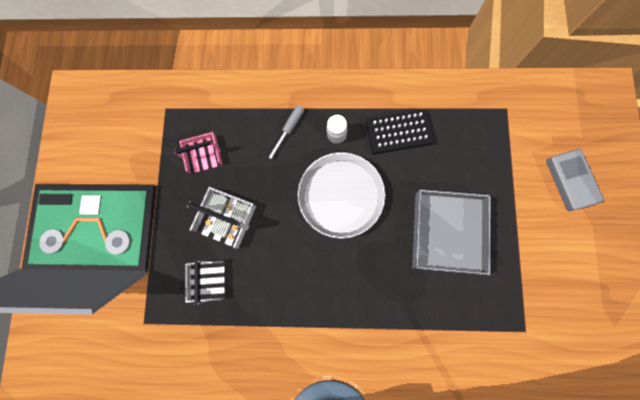

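View pics/a_side.png

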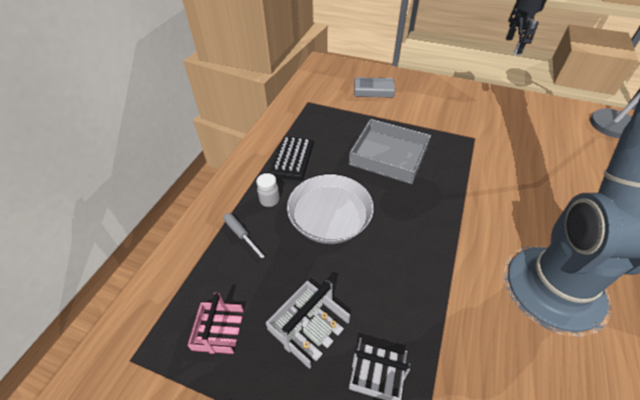

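The top view shows the target scoop (larger, steel, loaded) near (222,217). The pink scoop is at (200,152) and the small steel one at (207,282). The dish is at (342,196), the bin at (452,232), the jar at (337,128), the bit case at (400,131) and the driver at (287,132). I'll enlarge the scoop next.

```bash
cat > h.py <<'E'
import numpy as np,cv2
from rig import *
def cloud(n,p=None,d=None):
    c=camera_params(n)
    if d is None: p,d=camera(n)
    v,u=np.mgrid[0:400,0:640]
    K=c["K"]; r=np.dstack([(u-K[0,2])/K[0,0]*d,(v-K[1,2])/K[1,1]*d,d])
    return p,d,r@c["rotation"].T+c["position"]
def ray(n,u,v,z):
    c=camera_params(n);K=c["K"]
    r=c["rotation"]@np.array([(u-K[0,2])/K[0,0],(v-K[1,2])/K[1,1],1]); 
    return c["position"]+r*(z-c["position"][2])/r[2]
E
python3 - <<'E'
from h import *
for n,(x0,x1,y0,y1) in (("top",(170,270,170,260)),("side",(250,370,260,380))):
    z=np.load(f"pics/a_{n}.npz"); im=z['p'][y0:y1,x0:x1,::-1]
    cv2.imwrite(f"pics/b_{n}.png",cv2.resize(im,None,fx=5 if n=="side" else 6,fy=5 if n=="side" else 6,interpolation=cv2.INTER_CUBIC))
    p,d,P=cloud(n,z['p'],z['d'])
    g=p.astype(int)
    X,Y,Z=P[...,0],P[...,1],P[...,2]
    # grip bar: z 0.08..0.115
    m=((Z>0.075)&(Z<0.12)&(d>0)&(X>0.1)&(X<0.7)&(Y>0.1)&(Y<0.6)).astype(np.uint8)
    k,l,st,ce=cv2.connectedComponentsWithStats(m)
    for i in range(1,k):
        if st[i,4]>30:
            q=P[l==i]; print(n,"hi",st[i],q.mean(0).round(4),np.percentile(q[:,2],[5,95]).round(4),cv2.minAreaRect((q[:,:2]*1000).astype(np.float32)))
    # scoop all
    for nm,lo,hi in (("wall",0.03,0.05),):
        m=((Z>0.01)&(Z<0.12)&(d>0)&(X>0.2)&(X<0.9)&(Y>-0.5)&(Y<0.6)).astype(np.uint8)
        k,l,st,ce=cv2.connectedComponentsWithStats(m)
        for i in range(1,k):
            if st[i,4]>80:
                q=P[l==i]; print(n,"obj",st[i],q.mean(0).round(4),q[:,2].max().round(4),cv2.minAreaRect((q[:,:2]*1000).astype(np.float32)))
E
```

```text
top hi [174 143  34  10 111] [0.6876 0.3735 0.0778] [0.0755 0.0803] ((689.2407836914062, 371.19189453125), (11.291525840759277, 88.57949829101562), 15.158652305603027)
top hi [187 202  56  25 327] [0.5072 0.2853 0.1052] [0.1    0.1089] ((508.7262268066406, 289.20684814453125), (136.14773559570312, 13.910232543945312), 69.57295227050781)
top hi [194 261   6  43 190] [0.3463 0.3274 0.0794] [0.0763 0.0824] ((343.6940002441406, 327.9430236816406), (100.6731185913086, 12.660906791687012), 4.280370235443115)
top hi [ 77 279  56  14 430] [0.3378 0.5368 0.098 ] [0.0766 0.1184] ((339.6176452636719, 543.1111450195312), (113.06845092773438, 27.91068458557129), 83.72328186035156)
top obj [270 105  34  53 329] [0.775  0.1177 0.0207] 0.0299 ((753.9935913085938, 131.50238037109375), (25.28577995300293, 168.26217651367188), 60.96538543701172)
top obj [ 366  109   68   45 2193] [ 0.7533 -0.184   0.0225] 0.036 ((755.7855224609375, -185.11476135253906), (101.43156433105469, 171.36488342285156), 10.535381317138672)
top obj [327 115  20  28 456] [ 0.7437 -0.012   0.0655] 0.085 ((749.52783203125, -11.2046
[... 2201 characters left out ...]
71923828125, 169.62741088867188), 61.120140075683594)
side obj [ 266  280   84   87 2047] [0.5211 0.2878 0.0527] 0.111 ((507.5246276855469, 291.059814453125), (136.75579833984375, 123.07327270507812), 69.49220275878906)
side obj [188 293  55  59 915] [0.6939 0.3729 0.0444] 0.0818 ((689.1336059570312, 367.9007873535156), (90.5910873413086, 99.9951171875), 16.17549705505371)
side obj [304 315  32  30 477] [0.4809 0.2977 0.0214] 0.0302 ((480.36834716796875, 290.0063171386719), (58.876712799072266, 44.12895584106445), 69.02982330322266)
side obj [350 338  60  62 829] [0.3373 0.3424 0.0544] 0.0839 ((341.0206604003906, 330.68951416015625), (102.08397674560547, 92.3351821899414), 4.846917629241943)
```

View pics/b_top.png

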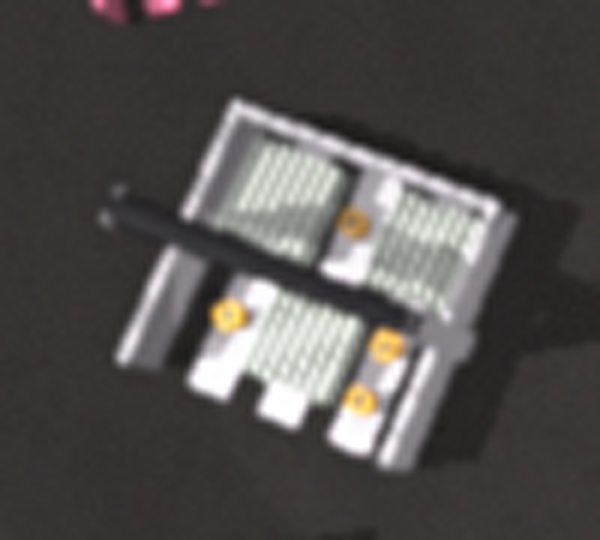

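View pics/b_side.png

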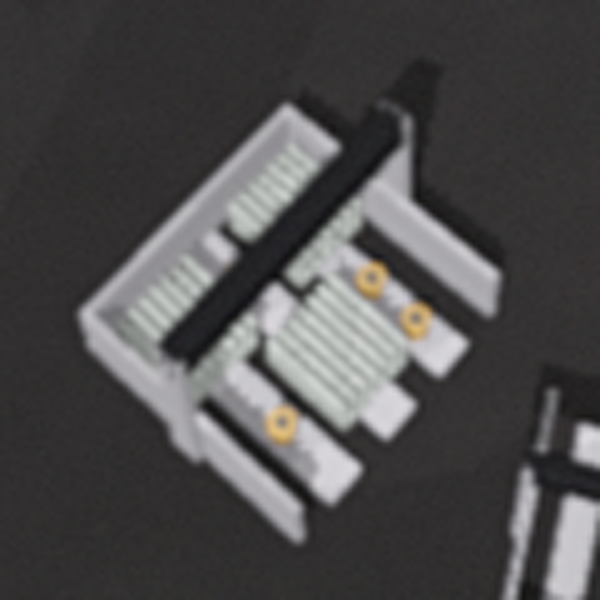

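Both views agree on the scoop: centre about (0.508, 0.290) and yaw about -20.4°. The bar top measures about 0.107–0.109, against 0.107 given. The dish is at (0.572,-0.024) and the bin at (0.477,-0.308) with yaw -4°. Next I'll check reachability for the grasp, shake and tip poses, and measure the sinks and spacers in the scoop frame.

```bash
cat >> h.py <<'E'
from scipy.spatial.transform import Rotation as Rt
DISH=np.array([0.572,-0.024]); BIN=np.array([0.477,-0.308]); H=0.103
def scR(yaw,pitch=0,roll=0):  # deg; pitch>0: mouth (-x) goes up ; roll about scoop x
    return Rt.from_euler('ZYX',[yaw,pitch,roll],degrees=True).as_matrix()
T=np.array([[0,0,1],[0,-1,0],[-1,0,0]],float).T  # rows->tool axes in scoop frame
T=np.column_stack([[0,0,-1],np.cross([1,0,0],[0,0,-1]),[1,0,0]]).astype(float)
def tcp(c,yaw,pitch=0,roll=0,piv=(0,0,0)):
    """pose such that scoop point piv sits at c"""
    R=scR(yaw,pitch,roll); o=np.array(c)-R@np.array(piv)
    return o+R@np.array([0,0,H]), R@T
E
python3 - <<'E'
from h import *
np.set_printoptions(precision=3,suppress=True)
print(T,np.linalg.det(T))
for nm,c,y in (("pre",(0.508,0.290,0.12),-20.4),("grasp",(0.508,0.290,0),-20.4)):
    print(nm,inverse_kinematics(*tcp(c,y)))
print("dish: ok yaws")
for y in range(-180,180,15):
    f=lambda p,r: inverse_kinematics(*tcp((*DISH,0.085),y,p,r)) is not None
    print(y,[int(f(*a)) for a in((0,0),(0,30),(0,-30),(12,30),(12,-30),(25,0),(-20,0))], "bin",[int(inverse_kinematics(*tcp((*BIN,0.10),y,p,0,(-0.06,0,0))) is not None) for p in (-30,-45,-55,-65,-75)])
O=np.array([0.508,0.290,0]);R=scR(-20.4)
for n in("top","side"):
    z=np.load(f"pics/a_{n}.npz");p,d,P=cloud(n,z['p'],z['d'])
    L=(P-O)@R
    hsv=cv2.cvtColor(p,cv2.COLOR_RGB2HSV)
    ok=(abs(L[...,0])<.075)&(abs(L[...,1])<.07)&(d>0)
    m=(ok&(hsv[...,0]>12)&(hsv[...,0]<32)&(hsv[...,1]>110)&(L[...,2]<.04)).astype(np.uint8)
    k,l,st,ce=cv2.connectedComponentsWithStats(m)
    for i in range(1,k):
        if st[i,4]>3: print(n,"spacer",st[i,4],(L[l==i].mean(0)*1000).round(0))
    m=(ok&(L[...,2]>.021)&(L[...,2]<.032)&(abs(L[...,1])<.058)&(L[...,0]<.054)).astype(np.uint8)
    k,l,st,ce=cv2.connectedComponentsWithStats(m)
    for i in range(1,k):
        if st[i,4]>15: q=L[l==i]*1000; print(n,"sink",st[i,4],np.percentile(q,[3,97],axis=0)[:,:2].round(0))
E
```

```text
[[ 0.  0.  1.]
 [ 0.  1.  0.]
 [-1.  0.  0.]] 1.0
pre [ 0.097  0.475 -0.94   1.709  0.412  1.17  -1.312]
grasp [ 0.1    0.653 -0.976  1.826  0.635  1.013 -1.494]
dish: ok yaws
-180 [1, 1, 1, 1, 1, 1, 1] bin [1, 1, 1, 0, 0]
-165 [1, 1, 1, 1, 1, 1, 1] bin [1, 1, 1, 1, 0]
-150 [1, 1, 1, 1, 1, 1, 1] bin [1, 1, 1, 1, 1]
-135 [1, 1, 1, 1, 1, 1, 1] bin [1, 1, 1, 1, 1]
-120 [1, 1, 1, 0, 1, 1, 1] bin [1, 1, 1, 1, 1]
-105 [1, 1, 1, 1, 1, 1, 1] bin [1, 1, 1, 1, 1]
-90 [1, 1, 1, 1, 1, 1, 1] bin [1, 1, 1, 1, 1]
-75 [1, 1, 1, 1, 1, 1, 1] bin [1, 1, 1, 1, 0]
-60 [1, 1, 1, 1, 1, 1, 1] bin [1, 1, 1, 0, 0]
-45 [1, 1, 1, 1, 1, 1, 1] bin [1, 1, 0, 0, 0]
-30 [1, 1, 1, 1, 1, 1, 1] bin [1, 0, 0, 0, 0]
-15 [1, 1, 1, 1, 1, 1, 1] bin [1, 0, 0, 0, 0]
0 [1, 1, 1, 1, 1, 1, 1] bin [1, 1, 0, 0, 0]
15 [1, 1, 1, 1, 1, 1, 1] bin [1, 1, 1, 1, 1]
30 [1, 1, 1, 1, 1, 1, 1] bin [1, 1, 1, 1, 1]
45 [1, 1, 1, 1, 1, 1, 1] bin [1, 1, 1, 1, 1]
60 [1, 1, 1, 1, 1, 1, 1] bin [1, 1, 1, 1, 1]
75 [1, 1, 1, 1, 1, 1, 1] bin [1, 1, 1, 1, 1]
90 [1, 1, 1, 1, 1, 1, 1] bin [1, 1, 1, 1, 1]
105 [1, 1, 1, 1, 1, 1, 1] bin [1, 1, 1, 0, 0]
120 [1, 1, 1, 1, 1, 1, 1] bin [1, 1, 0, 0, 0]
135 [1, 1, 1, 1, 1, 1, 1] bin [1, 1, 0, 0, 0]
150 [1, 1, 1, 1, 1, 1, 1] bin [1, 0, 0, 0, 0]
165 [1, 1, 1, 1, 1, 1, 1] bin [1, 1, 0, 0, 0]
top spacer 14 [34.  2. 13.]
top spacer 23 [-25.  39.  11.]
top spacer 20 [-11. -35.  13.]
top spacer 18 [-38. -34.  12.]
top sink 166 [[11. 14.]
 [52. 53.]]
top sink 142 [[ 13. -56.]
 [ 52. -17.]]
top sink 147 [[-43. -21.]
 [ -8.  18.]]
side spacer 6 [-12. -45.   7.]
side spacer 7 [-17. -31.  14.]
side spacer 7 [-44. -30.  15.]
side spacer 5 [-31.  40.  14.]
side sink 100 [[ 34. -55.]
 [ 52. -16.]]
side sink 28 [[  8. -54.]
 [ 11. -15.]]
side sink 44 [[34. 14.]
 [50. 29.]]
side sink 264 [[-47. -20.]
 [ -5.  19.]]
side sink 36 [[31. 46.]
 [51. 55.]]
```

The sinks lie 44 mm along scoop x and 40 mm along y. Three spacers are clear. The fourth, at (34, 2), sits between the two rear sinks. Now I'll grasp and lift.

```bash
python3 - <<'E'
from h import *
np.set_printoptions(precision=4,suppress=True)
c=(0.508,0.290)
t0=sense()["time_s"]
movep(*tcp((*c,0.13),-20.4)); print(sense()["time_s"]-t0)
print(move_l(tcp((*c,0.0),-20.4)[0],feed=0.15,until_force=15), sense()["position"],sense()["wrist_force"])
command_gripper(0.0,110); s=sense(); print(s["finger_gap"],s["wrist_force"],s["time_s"])
move_l(tcp((*c,0.10),-20.4)[0],feed=0.12); s=sense(); print(s["finger_gap"],s["wrist_force"],s["time_s"],s["position"])
p,d=camera("side"); cv2.imwrite("pics/c_side.png",p[:,:,::-1])
E
```

```text
3.4167
False [0.5085 0.2907 0.104 ] [1.0303 0.1771 0.401 ]
-0.00031520088917671096 [0.7023 0.7834 0.3368] 5.3
-0.00010792521614164711 [ 0.5137  0.3244 -0.5182] 6.2833 [0.5076 0.2895 0.2022]
```

View pics/c_side.png

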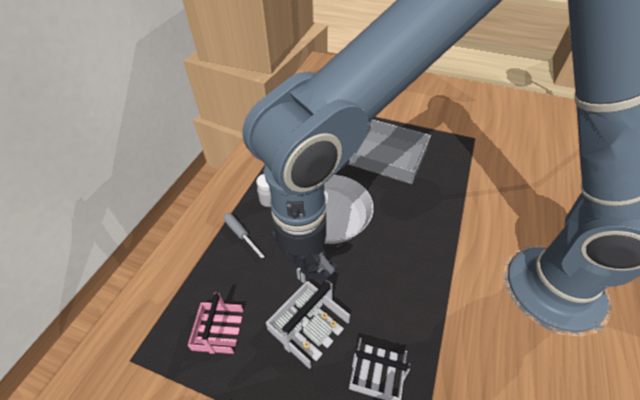

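The picture shows the scoop still on the bench at (308,322) and the fingers shut above it near (318,268), so the grasp missed. I'll zoom in to find out why.

```bash
python3 - <<'E'
from h import *
np.set_printoptions(precision=4,suppress=True)
s=sense(); print(s["position"],s["tcp_rot"],s["finger_gap"])
p,d,P=cloud("side")
cv2.imwrite("pics/d_side.png",cv2.resize(p[200:380,230:400,::-1],None,fx=3.5,fy=3.5,interpolation=cv2.INTER_CUBIC)[:600])
for n in ("side","top"):
    p,d,P=cloud(n)
    X,Y,Z=P[...,0],P[...,1],P[...,2]
    m=((Z>0.075)&(Z<0.12)&(d>0)&(X>0.4)&(X<0.6)&(Y>0.15)&(Y<0.4))
    q=P[m]; print(n,len(q),cv2.minAreaRect((q[:,:2]*1000).astype(np.float32)),np.percentile(q[:,2],[5,95]))
    m=((Z>0.13)&(Z<0.25)&(d>0)&(X>0.4)&(X<0.65)&(Y>0.15)&(Y<0.4)); q=P[m]
    for a in np.arange(.13,.25,.01):
        w=q[(q[:,2]>=a)&(q[:,2]<a+.01)]
        if len(w): print(a.round(2),len(w),w.mean(0),w.min(0),w.max(0))
E
```

```text
[0.5076 0.2895 0.202 ] [[-0.0016  0.3485  0.9373]
 [-0.001   0.9373 -0.3485]
 [-1.     -0.0015 -0.0012]] 0.0002414089495632407
side 662 ((506.3015441894531, 291.25921630859375), (136.81089782714844, 15.127779006958008), 69.48188781738281) [0.0897 0.1093]
0.21 1 [0.5035 0.3007 0.2199] [0.5035 0.3007 0.2199] [0.5035 0.3007 0.2199]
0.22 29 [0.5066 0.2992 0.2261] [0.4948 0.2918 0.2203] [0.5198 0.3028 0.23  ]
0.23 35 [0.5049 0.2993 0.2356] [0.4948 0.2914 0.231 ] [0.5213 0.3021 0.2396]
0.24 27 [0.5055 0.2998 0.2445] [0.4956 0.2975 0.2402] [0.5165 0.3017 0.2489]
top 179 ((500.7728271484375, 267.32000732421875), (88.90007781982422, 13.88865852355957), 69.32476806640625) [0.0899 0.1086]
0.22 2 [0.5162 0.2786 0.2234] [0.5155 0.2779 0.2212] [0.5169 0.2794 0.2256]
0.23 3 [0.5172 0.2781 0.2328] [0.516  0.278  0.2308] [0.5182 0.2782 0.2366]
0.24 1 [0.5184 0.2783 0.242 ] [0.5184 0.2783 0.242 ] [0.5184 0.2783 0.242 ]
```

View pics/d_side.png

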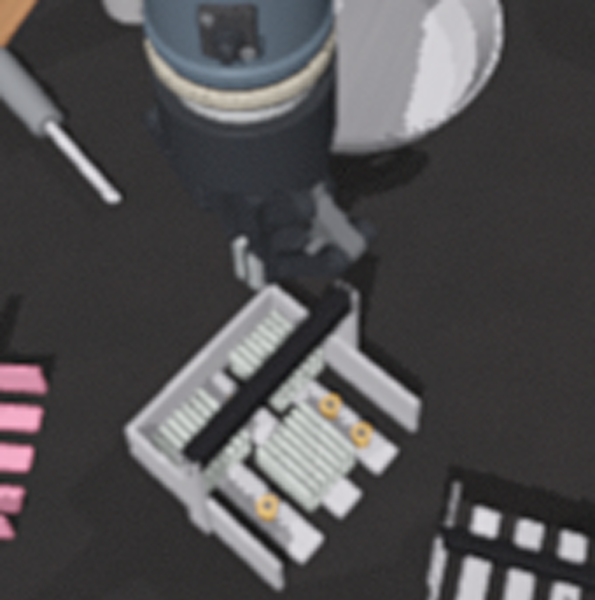

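```bash
python3 - <<'E'
from h import *
c=camera_params("side")
for z in(.177,.196,.202,.22,.25,.107):
    v=c["rotation"].T@(np.array([.5076,.2895,z])-c["position"]); uv=(c["K"]@v/v[2])[:2]; print(z,uv,(uv-[230,200])*3.5)
p,d,P=cloud("side")
for (a,b) in ((250,260),(270,230),(300,260),(320,260),(340,230),(355,240),(275,205),(330,275)):
    u,v=int(230+a/3.5),int(200+b/3.5); print((a,b),P[v,u].round(3),d[v,u],p[v,u])
s=sense();print(s["joint_pos"],s["finger_gap"])
E
```

```text
0.177 [305.31891102 287.39864899] [263.61618859 305.89527147]
0.196 [304.87772001 282.42384415] [262.07202003 288.48345453]
0.202 [304.73437034 280.80745442] [261.57029619 282.82609048]
0.22 [304.29213731 275.82089998] [260.02248058 265.37314993]
0.25 [303.51178484 267.02176057] [257.29124693 234.57616201]
0.107 [306.79367658 304.02788788] [268.77786801 364.09760757]
(250, 260) [0.507 0.302 0.247] 0.6147716 [156 159 160]
(270, 230) [0.494 0.303 0.285] 0.58208305 [41 44 47]
(300, 260) [0.476 0.314 0.287] 0.56923074 [48 51 55]
(320, 260) [0.465 0.318 0.302] 0.55320334 [47 49 55]
(340, 230) [0.459 0.308 0.314] 0.549184 [118 120 125]
(355, 240) [0.452 0.309 0.311] 0.54924846 [121 124 127]
(275, 205) [0.489 0.308 0.318] 0.55255884 [50 51 56]
(330, 275) [0.459 0.32  0.296] 0.55480915 [49 51 55]
[ 0.09360228  0.49814814 -0.93948281  1.73325422  0.43832834  1.13787996
 -1.33355979] 0.0002652847270079282
```

```bash
python3 - <<'E'
from h import *
p,d,P=cloud("side")
x0,x1,y0,y1=285,335,245,300
im=cv2.resize(p[y0:y1,x0:x1,::-1],None,fx=10,fy=10,interpolation=cv2.INTER_NEAREST)
cv2.imwrite("pics/e.png",im)
np.set_printoptions(linewidth=200,precision=0,suppress=True)
print((P[255:290:2,292:322:2,2]*1000).round(0))
E
```

```text
[[303. 300. 298. 347. 348. 348. 323. 322. 327. 333. 335. 338. 336. 336. 327.]
 [296. 296. 288. 318. 323. 323. 323. 319. 320. 324. 329. 333. 333. 332. 324.]
 [289. 292. 288. 311. 317. 321. 317. 310. 315. 319. 324. 328. 329. 330. 328.]
 [270. 286. 282. 298. 303. 316. 310. 302. 310. 313. 319. 323. 326. 325. 323.]
 [  2. 269. 275. 293. 296. 302. 302. 296. 302. 307. 310. 315. 315.  -1. 314.]
 [ -0. 263. 267. 283. 292. 297. 296. 286. 282. 269. 271. 272. 272. 277. 309.]
 [  1.   1. 261. 263. 284. 290. 289. 283. 271. 272. 273. 274. 275. 273. 303.]
 [  1.   0. 240. 254. 264. 271. 283. 274. 272. 270. 272. 276. 274. 304. 305.]
 [  2.   2. 232. 250. 255. 263. 268. 268. 267. 270. 794. 283. 288. 305. 303.]
 [  2.   3.  -1. 243. 247. 260. 262. 253. 273. 278. 284. 288. 292. 299. 301.]
 [  2.   1.   3. 236. 240. 248. 241. 245. 266. 271. 276. 281. 287. 293. 296.]
 [  2.   0.   2. 227. 231. 238. 236. 239. 794. 267. 268. 276. 280. 286. 290.]
 [  2.   3.   2.  -1. 225. 231. 230. 234. 235.   2.   1.   4.   1.  -0.   3.]
 [  1.   1.   3.   1.   2. 223. 224. 224.   1.   2.   2.   1.  -1.   1.   0.]
 [  2.   3.   1.   3.   0.   3.   1.  42.  41.  39.   2.   3.  -1.   1.   1.]
 [ -0.   4.   3.   2.   2.   2.  42.  34.  30.  40.  42.   2.   0.   3.   1.]
 [  3.   2.   2.   6.   2.  40.  33.  23.  17.  29.  38.  40.   1.   4. 109.]
 [  0.   2.   3.   1.  41.  31.  24.  17.  24.  17.  27.  33.  42. 105. 106.]]
```

View pics/e.png

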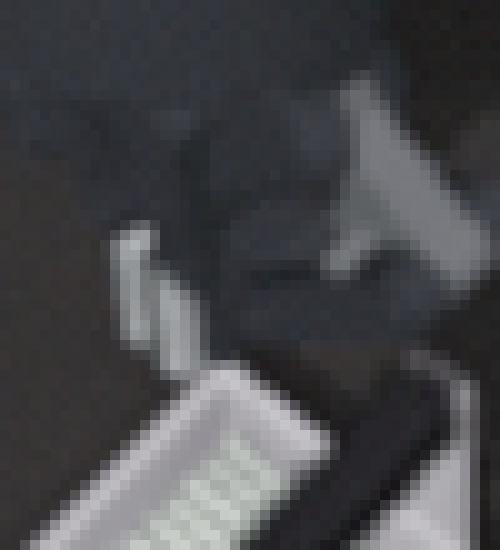

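The depth puts the closed fingertips at z≈0.219, but the reported TCP of 0.202 implies 0.177. So the real pads stand about 42 mm farther back than stated, and they closed above the bar. XY agrees. I'll open and go down 42 mm further. If the stated geometry turns out to be right after all, the tips still stop at 36 mm, above the 26 mm sinks.

```bash
sed -i 's/H=0.103/H=0.061/' h.py; python3 - <<'E'
from h import *
np.set_printoptions(precision=4,suppress=True)
c=(0.507,0.2905)
command_gripper(0.085)
p0=tcp((*c,0.05),-20.4); 
print(move_l(p0[0],feed=0.2))
p,d,P=cloud("side");X,Y,Z=P[...,0],P[...,1],P[...,2]
m=((Z>0.115)&(Z<0.2)&(d>0)&(X>0.4)&(X<0.65)&(Y>0.2)&(Y<0.36)); q=P[m]
print(sense()["position"],len(q)and np.percentile(q[:,2],[0,1,5]))
print(move_l(tcp((*c,0.0),-20.4)[0],feed=0.08,until_force=12))
s=sense();print(s["position"],s["wrist_force"])
p,d=camera("side"); cv2.imwrite("pics/f_side.png",cv2.resize(p[200:380,230:400,::-1],None,fx=3.3,fy=3.3,interpolation=cv2.INTER_CUBIC))
command_gripper(0.0,110); s=sense(); print(s["finger_gap"],s["wrist_force"],s["time_s"])
E
```

```text
False
[0.5077 0.2915 0.1124] [0.1388 0.1418 0.147 ]
False
[0.5071 0.2908 0.0611] [-0.4707 -0.1534  0.2393]
0.01241016286082179 [-0.0197 -0.8255  2.8684] 9.5083
```

View pics/f_side.png

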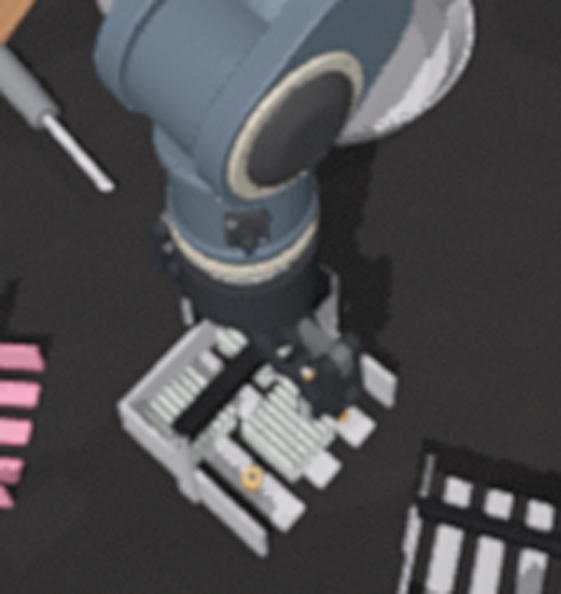

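The gap is 12.4 mm, so the bar is held. I'll lift and check.

```bash
python3 - <<'E'
from h import *
np.set_printoptions(precision=4,suppress=True)
c=(0.507,0.2905)
move_l(tcp((*c,0.09),-20.4)[0],feed=0.1)
s=sense();print(s["finger_gap"],s["wrist_force"],s["time_s"],s["position"])
for n in("side","top"):
    p,d,P=cloud(n); cv2.imwrite(f"pics/g_{n}.png",cv2.resize(p[170:380,150:430,::-1] if n=="side" else p[130:330,130:330,::-1],None,fx=2.8,fy=2.8,interpolation=cv2.INTER_CUBIC))
E
```

```text
0.012611590211352752 [-0.1587 -0.1205 -5.1556] 10.5583 [0.5066 0.29   0.1502]
```

View pics/g_side.png

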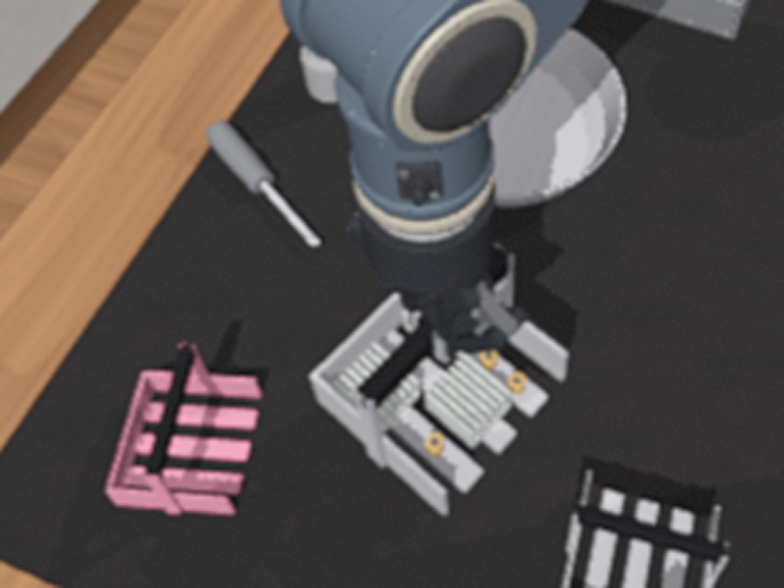

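View pics/g_top.png

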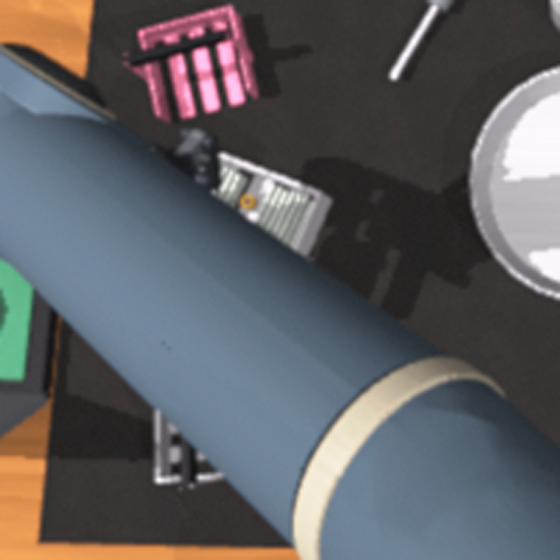

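The scoop is lifted, with all three sinks and four spacers still inside (spacers at side-crop (488,358), (516,382), (434,443) and top-crop (248,202)). Now I'll carry it over the dish.

```bash
python3 - <<'E'
from h import *
np.set_printoptions(precision=3,suppress=True)
for y in (-20,-45,-70,-90):
    a=[inverse_kinematics(*tcp((*DISH,0.10),y,p,r)) for p,r in ((0,0),(5,30),(5,-30))]; print(y,*a)
E
```

```text
-20 [ 0.647  0.521 -0.921  1.806  0.474  1.053 -0.802] [ 1.094  0.719 -1.143  1.841  0.15   0.891 -0.374] [ 0.191  0.687 -0.718  1.594  0.701  1.548 -1.049]
-45 [ 0.586  0.486 -0.825  1.809  0.413  1.028 -1.186] [ 1.133  0.545 -1.095  2.029  0.019  0.583 -0.656] [ 0.204  0.742 -0.635  1.453  0.526  1.628 -1.293]
-70 [ 0.52   0.457 -0.728  1.812  0.355  1.007 -1.572] [ 1.025  0.353 -0.989  2.183 -0.031  0.317 -1.085] [ 0.257  0.768 -0.569  1.373  0.342  1.647 -1.551]
-90 [ 0.466  0.437 -0.651  1.815  0.311  0.993 -1.883] [ 0.88   0.271 -0.955  2.253  0.64   0.242 -2.179] [ 0.321  0.764 -0.529  1.364  0.195  1.612 -1.765]
```

```bash
cat >> h.py <<'E'
def snap(nm):
    p,d=camera("side"); p2,d2=camera("top")
    a=cv2.resize(p[140:280,250:420,::-1],None,fx=4,fy=4,interpolation=cv2.INTER_CUBIC)
    cv2.imwrite(f"pics/{nm}.png",a); cv2.imwrite(f"pics/{nm}_t.png",cv2.resize(p2[140:260,280:410,::-1],None,fx=4,fy=4,interpolation=cv2.INTER_CUBIC))
E
python3 - <<'E'
from h import *
c=(0.507,0.2905)
move_l(tcp((*c,0.13),-20.4)[0],feed=0.15)
t=sense()["time_s"]
movep(*tcp((*DISH,0.12),-45)); print(sense()["time_s"]-t)
movep(*tcp((*DISH,0.10),-45,5,28)); print(sense()["time_s"]-t)
snap("h1")
movep(*tcp((*DISH,0.10),-45,5,-28)); print(sense()["time_s"]-t)
snap("h2"); print(sense()["time_s"],sense()["finger_gap"])
E
```

```text
1.2250000000000014
1.875
3.0500000000000007
14.225 0.012387874727016298
```

View pics/h1.png

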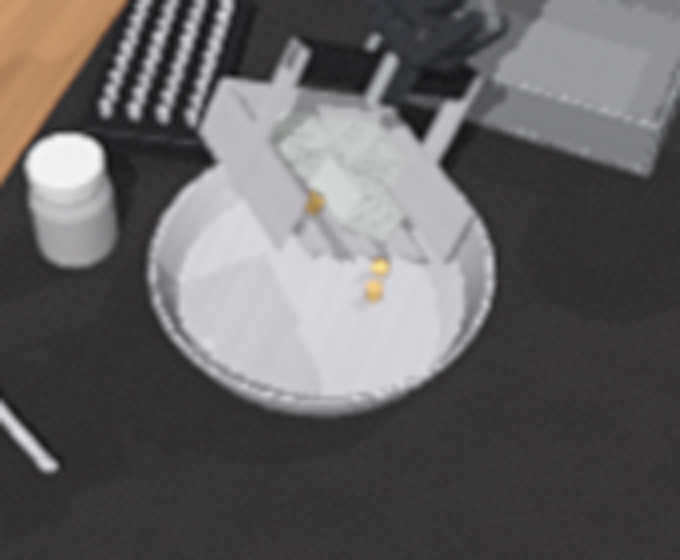

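View pics/h2.png

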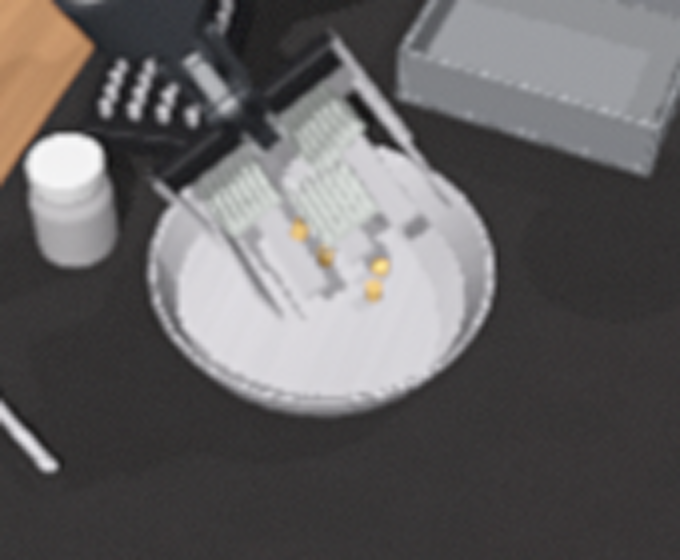

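View pics/h2_t.png

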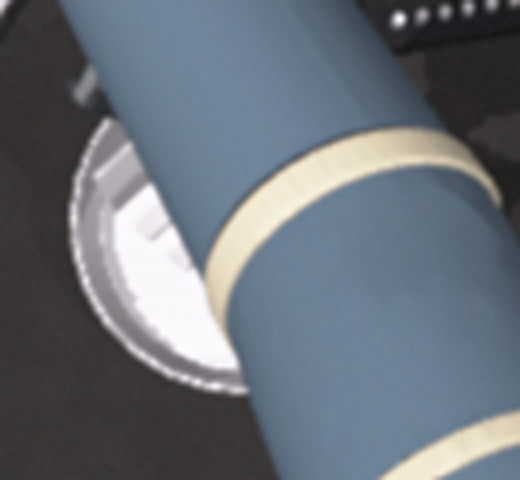

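After the first two rolls, two spacers are in the dish at crop (380,267) and (373,290). Another is at (325,258), through a slot, and one at (300,232) is still on a bar. All three sinks are in. I'll wait briefly and look again.

```bash
python3 - <<'E'
from h import *
sleep(0.3); snap("i0")
movep(*tcp((*DISH,0.10),-45,5,28)); sleep(0.3); snap("i1"); print(sense()["time_s"])
E
```

```text
16.0083
```

View pics/i0.png

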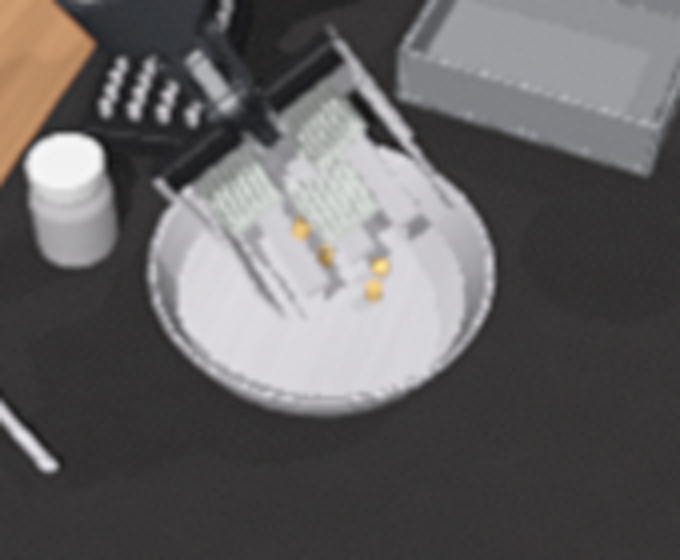

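View pics/i1.png

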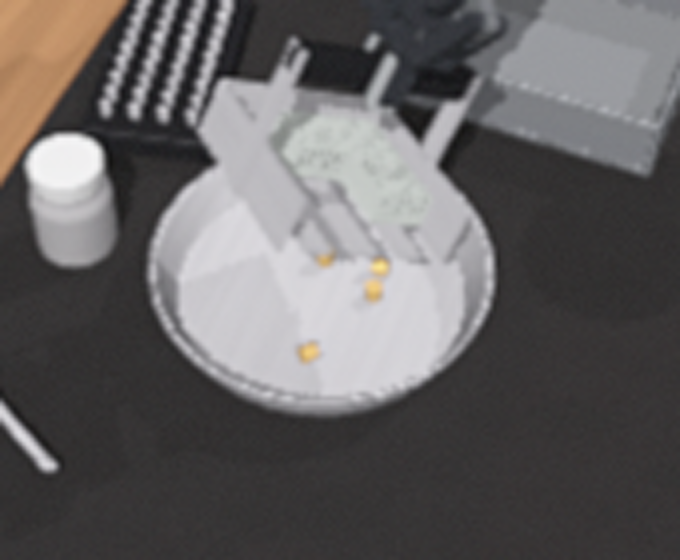

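All four spacers now show in the dish at crop (325,260), (380,267), (373,290) and (308,352), with the sinks still in the scoop. I'll check their positions and heights by depth.

```bash
cat >> h.py <<'E'
def spacers():
    for n in("side","top"):
        p,d,P=cloud(n); hsv=cv2.cvtColor(p,cv2.COLOR_RGB2HSV)
        ok=(np.hypot(P[...,0]-DISH[0],P[...,1]-DISH[1])<.2)&(d>0)
        m=(ok&(hsv[...,0]>10)&(hsv[...,0]<32)&(hsv[...,1]>100)).astype(np.uint8)
        k,l,st,ce=cv2.connectedComponentsWithStats(m)
        for i in range(1,k):
            if st[i,4]>2: q=P[l==i].mean(0); print(n,st[i,4],ce[i].round(),q.round(3),np.hypot(*(q[:2]-DISH)).round(3))
E
python3 - <<'E'
from h import *
movep(*tcp((*DISH,0.14),-45,12,0)); sleep(.2)
spacers(); snap("j"); print(sense()["time_s"])
E
```

```text
side 11 [340.  80.] [ 0.57  -0.07   0.382] 0.046
side 3 [305.  87.] [ 0.635 -0.04   0.37 ] 0.065
side 11 [341.  93.] [ 0.565 -0.065  0.356] 0.042
side 3 [306.  95.] [ 0.633 -0.038  0.352] 0.062
side 4 [338. 102.] [ 0.564 -0.048  0.347] 0.025
side 5 [331. 204.] [ 0.575 -0.043  0.014] 0.019
side 4 [344. 206.] [ 0.537 -0.048  0.015] 0.042
side 10 [343. 212.] [ 0.535 -0.027  0.015] 0.038
side 9 [327. 228.] [0.558 0.037 0.015] 0.063
top 7 [415.  59.] [ 0.665 -0.117  0.531] 0.132
top 4 [352.  78.] [ 0.641 -0.033  0.525] 0.07
top 4 [351.  82.] [ 0.638 -0.031  0.518] 0.066
top 12 [350.  92.] [ 0.629 -0.03   0.506] 0.057
top 3 [348. 103.] [ 0.641 -0.03   0.446] 0.069
top 13 [320. 200.] [0.561 0.032 0.015] 0.057
17.0917
```

View pics/j.png

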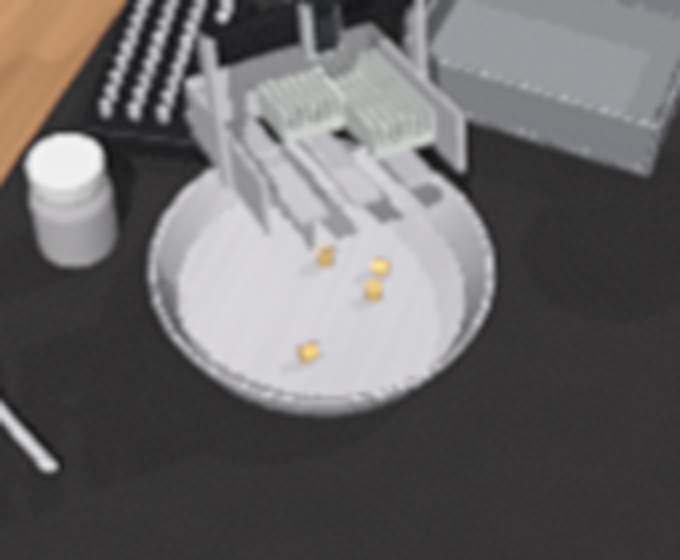

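All four spacers lie at z≈0.015 within 63 mm of the dish centre, and the three sinks remain in the scoop. Next is the bin. I'll check the tip sequence first.

```bash
python3 - <<'E'
from h import *
np.set_printoptions(precision=2,suppress=True)
for y in (-75,-85,-95,-105,-115):
    R=scR(y); off=R@np.array([0.025,0,0]); L=(BIN[0]+off[0],BIN[1]+off[1])
    print(y)
    for z,p in((.13,10),(.085,0),(.08,-15),(.08,-27),(.08,-40),(.08,-55),(.08,-65)):
        q=tcp((*L,z),y,p,0,(-.06,0,0)); print(p,q[0],inverse_kinematics(*q))
E
```

```text
-75
10 [ 0.5  -0.4   0.18] [ 0.9   0.55 -0.36  1.53  0.07  1.22 -0.76]
0 [ 0.5  -0.39  0.15] [ 0.84  0.49 -0.33  1.7   0.18  0.98 -0.87]
-15 [ 0.49 -0.37  0.15] [ 0.7   0.37 -0.28  1.89  0.43  0.77 -1.15]
-27 [ 0.49 -0.36  0.16] [ 0.56  0.31 -0.24  2.02  0.77  0.68 -1.54]
-40 [ 0.49 -0.34  0.17] [ 0.45  0.3  -0.27  2.16  1.2   0.75 -2.05]
-55 [ 0.48 -0.32  0.16] [ 0.39  0.38 -0.4   2.27  1.54  1.04 -2.51]
-65 [ 0.48 -0.3   0.16] [ 0.86  0.82 -1.18  2.3   1.79  1.81 -2.61]
-85
10 [ 0.49 -0.4   0.18] [ 0.92  0.52 -0.33  1.58  0.03  1.18 -0.88]
0 [ 0.48 -0.39  0.15] [ 0.83  0.47 -0.3   1.72  0.16  0.97 -1.01]
-15 [ 0.48 -0.37  0.15] [ 0.67  0.37 -0.24  1.88  0.44  0.81 -1.33]
-27 [ 0.48 -0.36  0.16] [ 0.53  0.33 -0.22  2.    0.75  0.78 -1.69]
-40 [ 0.48 -0.34  0.17] [ 0.39  0.33 -0.24  2.1   1.1   0.87 -2.12]
-55 [ 0.48 -0.32  0.16] [ 0.31  0.42 -0.34  2.18  1.37  1.13 -2.51]
-65 [ 0.48 -0.3   0.16] [-0.76  0.72  0.92  2.27  1.19  0.63 -2.57]
-95
10 [ 0.47 -0.4   0.18] [ 0.93  0.49 -0.31  1.63 -0.    1.14 -1.01]
0 [ 0.47 -0.39  0.15] [ 0.83  0.45 -0.27  1.75  0.14  0.96 -1.15]
-15 [ 0.4
[... 586 characters left out ...]
 0.67  0.95 -1.95]
-40 [ 0.47 -0.34  0.17] [ 0.29  0.41 -0.14  1.97  0.89  1.07 -2.24]
-55 [ 0.47 -0.32  0.16] [ 0.1   0.51 -0.08  2.    1.05  1.24 -2.49]
-65 [ 0.48 -0.3   0.16] [ 0.02  0.6  -0.07  2.    1.12  1.37 -2.63]
-115
10 [ 0.44 -0.39  0.18] [ 0.95  0.41 -0.27  1.74 -0.07  1.05 -1.27]
0 [ 0.44 -0.39  0.15] [ 0.81  0.41 -0.22  1.82  0.11  0.93 -1.46]
-15 [ 0.45 -0.37  0.15] [ 0.6   0.38 -0.16  1.87  0.4   0.94 -1.8 ]
-27 [ 0.46 -0.35  0.16] [ 0.43  0.39 -0.12  1.89  0.62  1.02 -2.07]
-40 [ 0.46 -0.34  0.17] [ 0.25  0.44 -0.08  1.91  0.79  1.15 -2.29]
-55 [ 0.47 -0.32  0.16] [ 0.08  0.56 -0.03  1.9   0.92  1.32 -2.49]
-65 [ 0.48 -0.3   0.16] [ 0.    0.65 -0.    1.89  0.98  1.44 -2.6 ]
```

```bash
cat >> h.py <<'E'
def snapb(nm):
    p,d=camera("side"); p2,d2=camera("top")
    cv2.imwrite(f"pics/{nm}.png",cv2.resize(np.hstack([p[60:220,310:470,::-1],p2[150:310,370:530,::-1]]),None,fx=2.5,fy=2.5,interpolation=cv2.INTER_CUBIC))
E
python3 - <<'E'
from h import *
y=-95;R=scR(y); off=R@np.array([0.025,0,0]); L=(BIN[0]+off[0],BIN[1]+off[1])
def g(z,p): movep(*tcp((*L,z),y,p,0,(-.06,0,0)))
g(.14,10); snapb("k0"); g(.085,0)
for p in(-10,-18,-25): g(.08,p); sleep(.15)
snapb("k1"); print(sense()["time_s"])
E
```

```text
20.4167
```

View pics/k0.png

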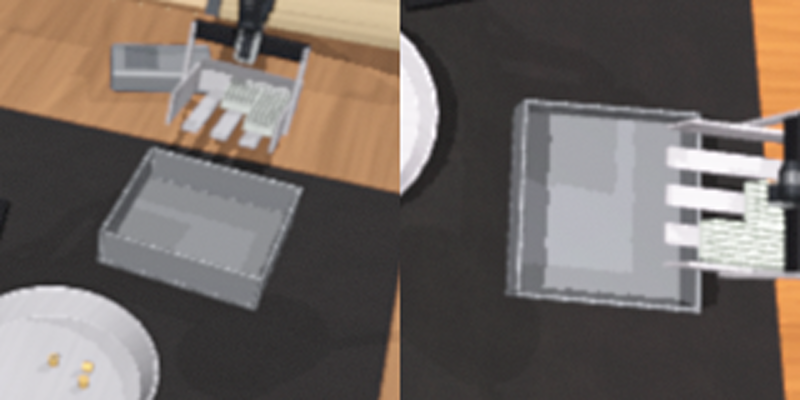

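View pics/k1.png

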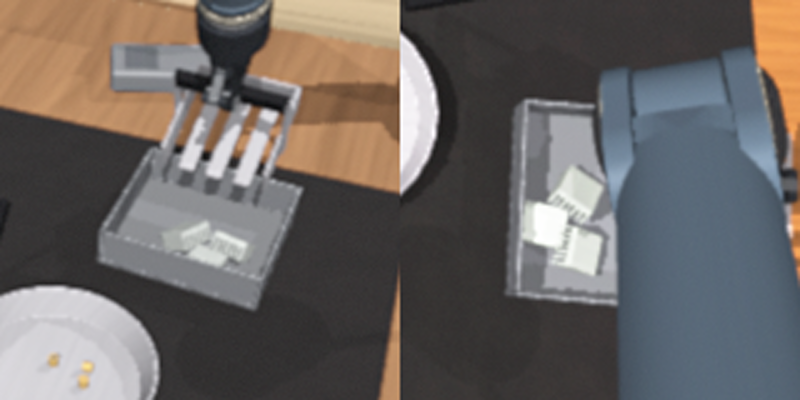

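All three heat sinks are in the bin at k1 left (185–245,240) and right (545–590,190–250), and the scoop is empty. I'll set the scoop back where it stood, which is clear of everything.

```bash
python3 - <<'E'
from h import *
np.set_printoptions(precision=4,suppress=True)
y=-95;R=scR(y); off=R@np.array([0.025,0,0]); L=(BIN[0]+off[0],BIN[1]+off[1])
movep(*tcp((*L,.15),y,0,0,(-.06,0,0)))
movep(*tcp((*DISH,0.14),-45))
c=(0.507,0.2905)
movep(*tcp((*c,0.13),-20.4))
move_l(tcp((*c,0.015),-20.4)[0],feed=0.15)
print(move_l(tcp((*c,-0.004),-20.4)[0],feed=0.03,until_force=5)); s=sense(); print(s["position"],s["wrist_force"],s["time_s"])
command_gripper(0.085); sleep(.2)
move_l(tcp((*c,0.10),-20.4)[0],feed=0.12)
movep(*tcp((0.45,-0.0,0.3),-20.4))
spacers()
for n in("top","side"):
    p,d=camera(n); cv2.imwrite(f"pics/z_{n}.png",p[:,:,::-1]); np.savez(f"pics/z_{n}.npz",p=p,d=d)
print(sense()["time_s"])
E
```

```text
True
[0.5073 0.2905 0.0613] [1.3895 1.0335 4.0969] 25.1583
side 4 [370.  62.] [ 0.501 -0.031  0.454] 0.071
side 4 [369.  70.] [ 0.501 -0.029  0.441] 0.071
side 4 [380.  74.] [ 0.475 -0.004  0.45 ] 0.099
side 3 [418.  75.] [0.412 0.002 0.465] 0.162
side 7 [437.  79.] [0.379 0.015 0.472] 0.196
side 3 [421.  83.] [0.404 0.001 0.452] 0.17
side 3 [423.  84.] [0.398 0.031 0.469] 0.183
side 6 [436.  88.] [0.378 0.016 0.458] 0.198
side 9 [371. 100.] [ 0.489 -0.013  0.39 ] 0.084
side 3 [429. 103.] [0.382 0.033 0.438] 0.199
side 3 [421. 107.] [0.394 0.015 0.415] 0.182
side 3 [420. 111.] [0.394 0.015 0.407] 0.182
side 3 [418. 116.] [0.395 0.015 0.397] 0.181
side 5 [331. 204.] [ 0.575 -0.043  0.014] 0.019
side 4 [344. 206.] [ 0.537 -0.048  0.015] 0.042
side 10 [343. 212.] [ 0.535 -0.028  0.014] 0.037
side 9 [327. 228.] [0.558 0.037 0.014] 0.062
28.5917
```

View pics/z_top.png

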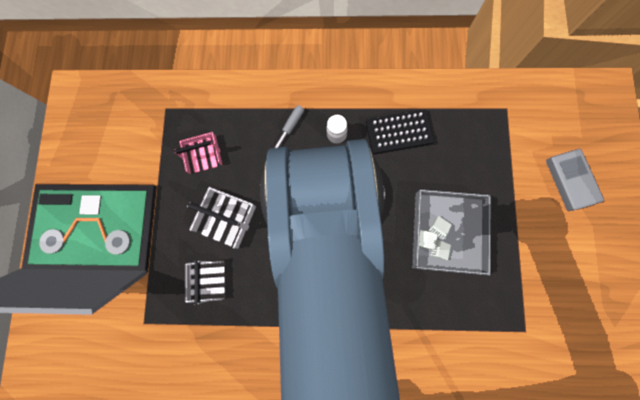

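View pics/z_side.png

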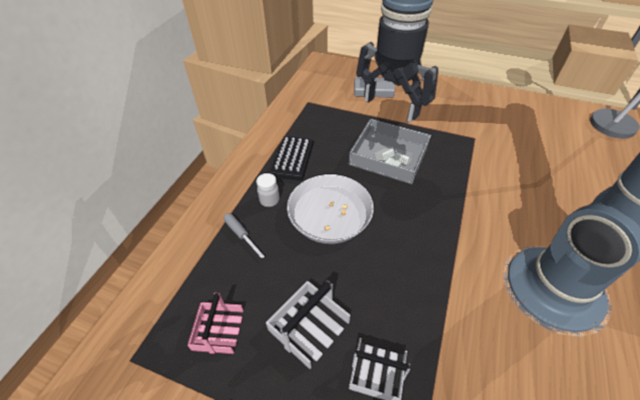

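The final views show the scoop empty and standing at top (222,217), the four spacers in the dish at side (327–344,204–228), and three sinks in the bin at top (427–445,225–250). The jar, bit case and driver look unmoved. One last numeric check of heights and poses before handing in.

```bash
python3 - <<'E'
from h import *
for n in("top","side"):
    z=np.load(f"pics/z_{n}.npz");p,d,P=cloud(n,z['p'],z['d']); X,Y,Z=P[...,0],P[...,1],P[...,2]
    m=(abs(X-BIN[0])<.088)&(abs(Y-BIN[1])<.078)&(d>0)&(Z>.015)&(Z<.2)&(p.min(2)>175); q=P[m]
    print(n,"sinks",len(q),q.min(0).round(3),q.max(0).round(3))
    m=((Z>0.075)&(Z<0.12)&(d>0)&(X>0.4)&(X<0.6)&(Y>0.15)&(Y<0.4)); q=P[m]
    print("bar",cv2.minAreaRect((q[:,:2]*1000).astype(np.float32)),q[Z[m]>.1].mean(0).round(3))
    a=np.load(f"pics/a_{n}.npz")['p'].astype(int); D=abs(a-p).max(2)
    if n=="side": print("diff jar/case/driver",[int((D[y0:y1,x0:x1]>40).sum()) for x0,x1,y0,y1 in((255,282,172,208),(275,313,135,178),(222,266,212,260))])
print(sense()["wrist_force"])
finish_job()
E
```

```text
top sinks 701 [ 0.408 -0.309  0.017] [ 0.519 -0.23   0.051]
bar ((508.2462158203125, 289.5847473144531), (137.40623474121094, 13.93176555633545), 69.6339340209961) [0.508 0.288 0.106]
side sinks 223 [ 0.412 -0.301  0.023] [ 0.492 -0.242  0.052]
bar ((505.87860107421875, 291.4459228515625), (136.5979766845703, 15.521319389343262), 69.26177215576172) [0.506 0.296 0.107]
diff jar/case/driver [0, 0, 0]
[-0.26196695 -0.20816816 -0.17254443]
the job is handed in; nothing more can be done
```

I handed in the job at about 28.6 s on the robot's clock. I gripped the scoop by its bar and rolled it three times over the dish, which dropped all four spacers. I then tipped the heat sinks into the bin and stood the empty scoop back where it started.

**Last checks:**
- **Spacers:** all four show at about z = 0.015 m and within 63 mm of the dish centre.
- **Heat sinks:** three are visible inside the bin, with their highest points at about 52 mm, below the 60 mm limit.
- **Scoop:** it stands at (0.507, 0.290) m with its bar top at about 0.107 m, as expected for standing flat. It is about 0.32 m from the dish and farther still from the bin.
- **Bystanders:** the jar, bit case and driver show no change in the side view from the first picture.
- **Robot:** the gripper is open and clear, with no force on the wrist.

**What failed or disagreed:** the first grasp closed above the bar without touching anything. The depth images showed the fingertips about 42 mm farther back than the stated tool geometry. I corrected for that and the second grasp held (12.4 mm gap on the 14 mm bar). In the final check the arm hid the dish from the top camera, so the final spacer positions come from the side camera only.

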